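Hardness check of a repair weld, probe held on the ground spot

ROBOT

A 6-joint arm with a two-finger parallel gripper is mounted at the origin on a cart in front of the work surface, level with it; the furniture and walls round the work are solid. World frame = base frame: x ahead of the robot, y to its left, z up, the work surface at z = 0. Lengths are in m, angles in rad, forces in N, time in s.
With the tool pointing down it reaches from about 0.375 to 0.975 m from the base axis. Payload 3.8 kg.
Tool frame: the origin (TCP) lies midway between the tips of the shut fingers; the grasp point (between the pads) lies 19 mm behind it; z points along the fingers, y is the line along which they close (so a half turn about z gives the same grasp; the last joint's range is limited). The gripper opens to 85 mm and grips with 20 to 120 N. Pads are 22 mm wide; open, the fingers measure 114 mm over their backs; the gripper's body (76 mm by 85 mm) begins 54 mm behind the grasp point. The pads swing forward as they close: fully open they stand 13 mm farther back than shut.
Start: joints at [-1.184, 0.264, 1.604, -0, 1.274, -0.037], TCP at [0.278, -0.615, 0.231] pointing down, gripper open.
Joint ranges: [-2.63, 2.63], [-0.94, 2.18], [0.31, 2.57], [-1.31, 4.45], [0, 2.66], [-2.55, 2.55]. Speed limits (rad/s): [2.57, 2.57, 3.14, 3.14, 3.14, 3.14].

INTERFACE

Orientations are given as a rotation vector (axis times angle).
In Python, from workcell import bot, cams gives the robot as it stands.
- The arm moves only by the tool play_rows, never from a script. Its argument "rows" is a list of rows, each a list of 2 entries, a list of its own where there are three numbers: the shift along the tool's x, y, z scaled (see below), then the turn, a rotation vector about the tool's x, y, z scaled (see below). A call has 1 to 20 rows; each row is the pose to reach, as a shift and turn from the pose commanded when the call began, along the tool's axes at that moment; what a row does not reach only later rows make up. The controller multiplies each number of a shift by 250 mm and each number of a turn by 45 degrees. A row lasts 1/12 s, in which the tool goes at most 41.7 mm and 7.16 degrees, less where a joint would pass 70% of its speed; a pose out of reach is approached as far as the arm can. A call with a number of a shift or a turn outside -1 to 1 is refused whole. A call with a gripper value outside its range is refused whole. "claw" is the opening, from -1 (shut) to 1 (fully open), set as the call begins (left out, the last holds). The fingers move at their own pace and stop on an object; "newtons" is the grip in N (left out, the last holds). Time passes only in rows, so rows that repeat a pose let the fingers close. It gives the time, the measured TCP pose, the force, the opening and the grip force at its end, in the units of the state.
- bot.read_state(): the state, without advancing time (a new reading comes with each control period).
- cams.read_camera(name): name is "side" or "top" or "wrist"; returns a dict with "image" (480x640x3 uint8, red, green, blue), "K" (3x3 intrinsics, pixels), "k1" (the pictures are not rectified: a ray, as slopes to the right and down, at radius r is drawn at 1 + k1 r^2 times it, then the intrinsics apply), "T" (4x4, takes a point from camera to world coordinates); the wrist camera has in their place "mount" (4x4, takes a point from camera to tool coordinates, whose origin is the TCP and whose axes are the flange's). Camera axes: x right, y down, z forward; pixel columns grow to the right and rows downward; lengths in m; the calibration is good to about 2 mm. A picture is of the moment at which its call begins: read the wrist's pose just before it. There is no depth.
- bot.finish_job(): hands the job in; it is judged then, once.
The state is a dict: "time": time; "q": joint angles; "joint_vel": joint speeds; "joint_torque": joint torques, N m; "tool_pos": TCP position; "tcp_rot": TCP orientation; "wrist_force": force on the tool from outside, world axes, zero at the start; "torque": the same for the moment, N m; "width": opening from 0.0 (shut) to 1.0 (fully open); "grip_force": force on a finger pad.
Only numpy, scipy, OpenCV 4.12 (cv2) and the standard library are available. Lean on these libraries where they do the work, as an engineer would, in place of code of your own. Each camera call takes 0.05 s, during which the arm holds its last target. There are 200 camera calls.

TASK

Check the hardness of the repair weld: lift the cordless hardness probe out of its stand and first prove it on the flat round reference block, upright, well inside the edge, its spring plunger gently pressed in to the black ring mark for about a second. Then hold it square to the tilted mould insert with the tip on the round ground spot in the weld bead and the plunger again pressed in to the ring mark, and finish there, still gripping and pressing. Never push the plunger to its stop, and do not shift the vice, the reference block or the parts lying around.

Things in the scene. Friction and masses are not known exactly. Their poses are not given: they have to be found in the camera images.
- probe: Cordless hardness probe, 0.2 kg: grey body 34 (x) x 26 (y) x 62 mm high, dark display on its -x face, grip it across y; below it a steel stem 18 mm diameter, 40 mm long, with a thin spring plunger out of its mouth. Origin: on the axis at the body's underside (shoulder); z up the axis: body z 0 to 62 mm, stem 0 to -40 mm, plunger tip at -56 mm when not pressed. Starts upright.
- plunger (a joint): How far the probe's plunger is pushed into the stem, m: 0 out (16 mm of plunger shows), 0.012 hard against its stop. The black ring round the plunger, 6 mm below the stem's mouth when out, is level with the mouth at 0.006. Spring: 1.4 N to start moving, about 0.7 N more per mm, so 5.6 N at the ring mark and 9.8 N at the stop.
- probe_tip (a point): The rounded end of the plunger (7 mm diameter); moves with the plunger; z points up along the probe's axis.
- stand: Stand of the probe, fixed: dark steel foot 72 x 62 x 14 mm with an upright aluminium tube, 37 mm outside, 21 mm bore, its rim 74 mm above the worktop. The probe starts with its stem in the tube and its shoulder on the rim, so it must be raised 56 mm to be clear. Origin: centre of the underside.
- ref_block: Hardness reference block: loose plain steel disc, 64 mm diameter, 16 mm thick, 0.4 kg, lying flat; no hole (the ring nearby, 66 mm, has one). Origin: centre of the underside, z up.
- ref_top (a point): Centre of the reference block's top face.
- vice: Small grey tilting vice fixed to the worktop, holding the mould insert: base 96 x 88 x 12 mm, two cheeks at +-y reaching 68 mm up. Origin: centre of the underside; its -x side, where the jaw screw is, faces roughly to the robot.
- vice_tilt (a joint): Tilt of the vice's cradle, rad, different each time and clamped (it resists about 8 N m, do not change it): 0 is level, positive leans the insert's top face toward the vice's -x side.
- vice_pivot (a point): On the tilt axis (the vice's y), midway between the cheeks, 45 mm above the vice's underside; turns with the cradle.
- weld_spot (a point): Centre of the ground spot: a bright flat disc 13 mm across in the middle of a dark weld bead (8 mm wide, along y) on the flat top face of the insert, a metal block 46 x 50 x 32 mm standing 11 mm above the vice's jaws. It lies 6 mm in x and 36 mm in z from vice_pivot, in the cradle's axes. Its z is the outward normal of the sloping face, its y is the tilt axis.
- sleeve_tall: Bystander: steel sleeve standing upright, 35 mm diameter, 62 mm high. Origin: underside.
- brass_bush: Bystander: brass flanged bush, 42 mm across, 26 mm high. Origin: underside.
- ring_big: Bystander: steel ring with a large hole, 66 mm diameter, 20 mm high. Origin: underside.
- scraper: Bystander: scraper with wooden handle, 148 x 19 x 18 mm, lying along its x. Origin: underside.
Things that resemble listed ones, but are neither listed nor needed, are in the scene too. Leave any brown or orange look-alike of the ref_block alone.

How it is judged:
By the outcome, as a careful person would: the job done as asked, in the order asked, and still so for the second after the job is handed in, while the arm keeps its last pose, push and grip.
It also fails if it takes over 48 s, if anything falls off the work surface, if the arm or the gripper's body presses on something with over 40 N, if the wrist force passes 120 N, or if a joint passes its speed limit or range.

## Working session

There is one attempt and no reset: what is moved stays moved. The work goes in short steps, Python scripts to look and compute and a tool call to move; the robot and the scene stay as the last step left them, time stands still between calls to the robot, and variables do not carry over. Pictures are saved under pics/ and viewed, at most 14 in all, crops included, and the job is handed in when it is done.

Besides the shell and the picture viewer there is one more tool, called after "Emit:" as name(argument=value, ...) on one line, values as JSON. play_rows: Moves the arm, as the interface text tells. Its arguments: {"type":"object","properties":{"rows":{"type":"array","items":{"type":"array"}},"claw":{"type":"number"},"newtons":{"type":"number"}},"required":["rows"]}

```bash
ls; mkdir -p pics; python3 - <<'E'
from workcell import bot, cams
import cv2
s=bot.read_state()
for k,v in s.items(): print(k,v)
for n in ["side","top","wrist"]:
    c=cams.read_camera(n)
    cv2.imwrite(f"pics/{n}0.png",c["image"][:,:,::-1])
    print(n,c["K"].tolist(),c["k1"],c.get("T",c.get("mount")).tolist())
E
```

```text
pics
time 0.0
q [-1.18389842e+00  2.64785355e-01  1.60540863e+00 -3.88224655e-05
  1.27370838e+00 -3.68626971e-02]
joint_vel [-0.00064314  0.00030407  0.00103902 -0.00051734 -0.00278199  0.00131615]
joint_torque [ 6.39274822e-04 -5.15096605e+01 -3.67317796e+01 -1.06009165e-04
  1.28565927e-02  1.18640909e-05]
tool_pos [ 0.27727937 -0.61459365  0.22992164]
tcp_rot [-3.06911681e+00 -6.60212830e-01  6.88645743e-04]
wrist_force [ 0.00206417  0.6765021  -0.9121148 ]
torque [0.04825539 0.01828647 0.02856534]
grip_force 0.0
width 1.00131115873717
side [[621.8212501595823, 0.0, 328.38769975036297], [0.0, 621.8212501595823, 236.91555216640953], [0.0, 0.0, 1.0]] -0.04255025543679462 [[-0.9590177955428193, -0.2054273950601059, 0.19515238453836595, 0.3957075507674634], [-0.2829388249244866, 0.6573914181052581, -0.6984140210161224, 0.648959290150354], [0.015181870192497084, -0.7250076611735747, -0.6885734543656772, 0.7190124868804851], [0.0, 0.0, 0.0, 1.0]]
top [[535.3287605288863, 0.0, 317.91047975507865], [0.0, 535.3287605288863, 241.89901265932838], [0.0, 0.0, 1.0]] -0.10524206769533818 [[-0.08611971328195611, -0.9728642245277405, 0.21475240538413573, 0.36803414737049045], [-0.9962688785406955, 0.08287540609044138, -0.024082954897807683, -0.022349739975455123], [0.005631752435882868, -0.21602515524675112, -0.9763715561532498, 1.0224547552709284], [0.0, 0.0, 0.0, 1.0]]
wrist [[417.52045609313933, 0.0, 325.8902027669782], [0.0, 417.52045609313933, 238.76760996645146], [0.0, 0.0, 1.0]] -0.05791551604440252 [[-0.0008015981511956427, -0.9608069709272004, -0.27721710275179673, 0.06940039611078729], [0.9999996108454686, -0.0006680428700154787, -0.0005762183908407048, -1.6996476386865744e-05], [0.0003684417377565664, -0.2772174567671021, 0.9608071325267441, -0.14183897293177697], [0.0, 0.0, 0.0, 1.0]]
```

View pics/side0.png

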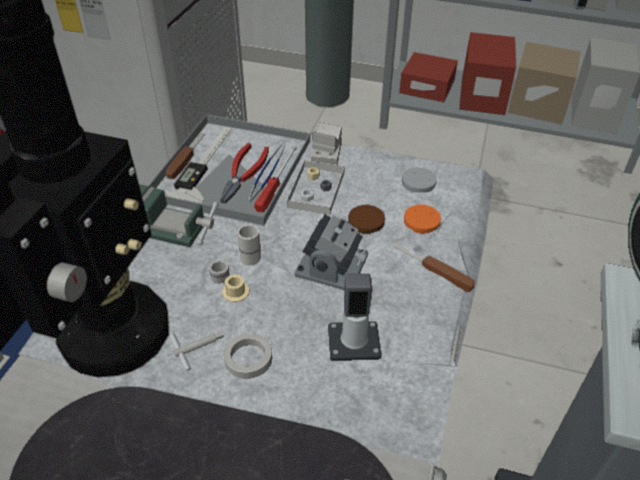

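View pics/top0.png

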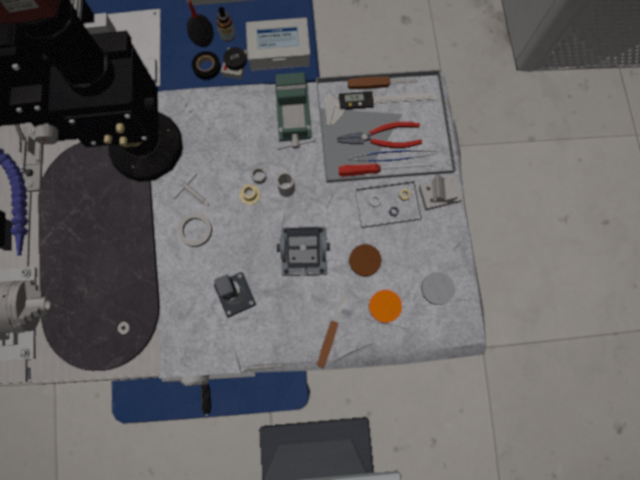

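The side view shows the probe in its stand (body 357,295; foot 355,340), the vice (333,250), the grey disc (419,180), the brown and orange look-alikes (367,218 and 422,218), and the scraper (447,273). In the top view the probe is at (230,288), the vice at (303,250), the grey disc at (437,288) and the ring at (195,231). The robot base is below the bottom edge of that picture.

```bash
cat > h.py <<'E'
from workcell import bot, cams
import cv2, numpy as np
from scipy.spatial.transform import Rotation as R
def grab(n, save=None):
    s=bot.read_state(); c=cams.read_camera(n)
    if n=="wrist":
        T=np.eye(4); T[:3,:3]=R.from_rotvec(s["tcp_rot"]).as_matrix(); T[:3,3]=s["tool_pos"]; c["T"]=T@c["mount"]
    if save:
        cv2.imwrite(save+".png",c["image"][:,:,::-1]); np.savez(save+".npz",**{k:c[k] for k in("K","k1","T")})
    return c
def load(p):
    d=np.load(p+".npz"); return dict(K=d["K"],k1=float(d["k1"]),T=d["T"],image=cv2.imread(p+".png")[:,:,::-1])
def ray(c,uv):
    x=cv2.undistortPoints(np.array([[uv]],float),c["K"],np.array([c["k1"],0,0,0.]))[0,0]
    return c["T"][:3,3], c["T"][:3,:3]@np.array([x[0],x[1],1.])
def onz(c,uv,z):
    o,d=ray(c,uv); return o+d*(z-o[2])/d[2]
def tri(*cu):
    A=np.zeros((3,3));b=np.zeros(3);L=[]
    for c,uv in cu:
        o,d=ray(c,uv); d=d/np.linalg.norm(d); P=np.eye(3)-np.outer(d,d); A+=P;b+=P@o; L.append((o,P))
    p=np.linalg.solve(A,b); return p,[float(np.linalg.norm(P@(p-o))) for o,P in L]
def proj(c,p):
    T=np.linalg.inv(c["T"]); 
    return cv2.projectPoints(np.array([p],float),cv2.Rodrigues(T[:3,:3])[0],T[:3,3],c["K"],np.array([c["k1"],0,0,0.]))[0].ravel()
E
python3 - <<'E'
from h import *
t=grab("top","pics/top1"); s=grab("side","pics/side1")
for n,a,b,z in [("probe",(230,288),(357,278),.136),("foot",(235,296),(355,340),.014),("vice",(303,250),(335,250),.07),("ref",(437,288),(419,180),.016),("sleeve",(286,185),(249,245),.06),("bush",(249,193),(235,288),.026),("ring",(195,231),(247,356),.02),("orange",(385,306),(422,218),.016),("brown",(365,260),(366,218),.016),("scraper",(327,345),(447,273),.015)]:
    print(n,onz(t,a,z).round(3),onz(s,b,z).round(3))
a=cv2.resize(t["image"][215:325,205:335],None,fx=3,fy=3,interpolation=3)
b=cv2.resize(s["image"][205:365,290:395],None,fx=3.7,fy=3.7,interpolation=3)
o=np.zeros((600,800,3),np.uint8);o[:a.shape[0],:a.shape[1]]=a;o[:b.shape[0],400:400+b.shape[1]]=b
cc=cv2.resize(t["image"][255:345,320:460],None,fx=2.8,fy=2.8); o[340:340+cc.shape[0],:cc.shape[1]]=cc
cv2.imwrite("pics/comp1.png",o[:,:,::-1])
E
```

```text
probe [0.497 0.109 0.136] [0.505 0.12  0.136]
foot [0.499 0.118 0.014] [0.5   0.124 0.014]
vice [ 0.565 -0.018  0.07 ] [0.562 0.015 0.07 ]
ref [ 0.481 -0.265  0.016] [ 0.48  -0.258  0.016]
sleeve [0.694 0.004 0.06 ] [0.692 0.033 0.06 ]
bush [0.696 0.079 0.026] [0.693 0.093 0.026]
ring [0.63  0.188 0.02 ] [0.633 0.198 0.02 ]
orange [ 0.456 -0.162  0.016] [ 0.456 -0.157  0.016]
brown [ 0.546 -0.134  0.016] [ 0.547 -0.128  0.016]
scraper [ 0.393 -0.047  0.015] [ 0.396 -0.042  0.015]
```

View pics/comp1.png

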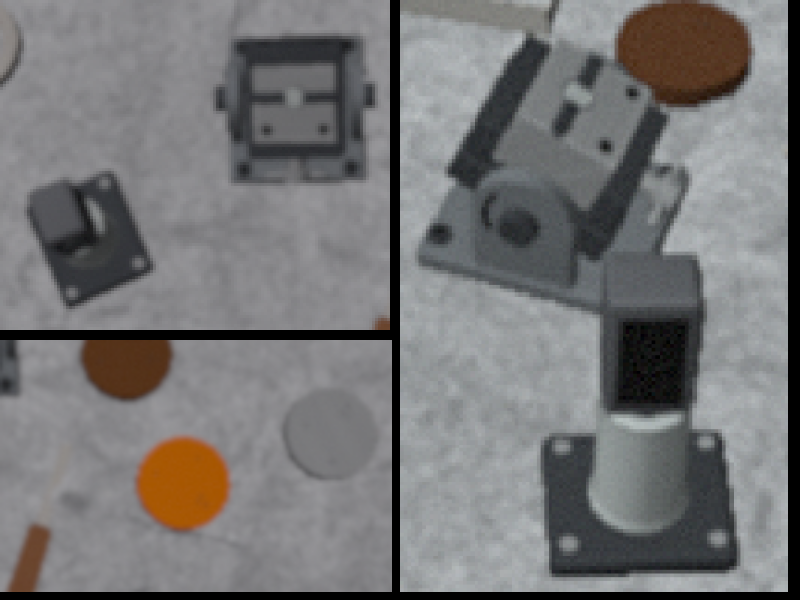

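The composite shows the insert leaning toward the robot, with the bright spot on the bead at about (293,97) in the top crop and (578,95) in the side crop. The probe's display faces the side camera, so it points roughly along +y. The grey disc has no hole. Next I'll plan a move so the wrist camera sees the probe and the vice.

```bash
cat >> h.py <<'E'
def rot(yaw,tilt=0,axis=None):
    "tool down, tool x at yaw(deg)"
    y=np.radians(yaw); M=np.array([[np.cos(y),np.sin(y),0],[np.sin(y),-np.cos(y),0],[0,0,-1.]])
    return M
def plan(wps,start=None):
    if start is None:
        s=bot.read_state(); start=(s["tool_pos"],R.from_rotvec(s["tcp_rot"]).as_matrix())
    p,M=np.array(start[0]),np.array(start[1])
    for q,N in wps:
        q=np.array(q); d=M.T@(q-p)/.25; r=R.from_matrix(M.T@N).as_rotvec()/np.radians(45)
        print("shift",d.round(4).tolist(),"turn",r.round(4).tolist(),"rows>=",max(np.linalg.norm(d)*250/41.7,np.linalg.norm(r)*45/7.16).round(1)); p,M=q,N
E
python3 - <<'E'
from h import *
s=bot.read_state(); p0=s["tool_pos"]; 
M=R.from_rotvec(s["tcp_rot"]).as_matrix(); print(M.round(3))
e=np.array([.5,.05,.35])
plan([(p0+(e-p0)*f,rot(24.2+(90-24.2)*f)) for f in (1/3,2/3,1)])
E
```

```text
[[ 0.912  0.411 -0.   ]
 [ 0.411 -0.912  0.001]
 [ 0.    -0.001 -1.   ]]
shift [0.6351, -0.6863, -0.1584] turn [-0.0014, -0.0003, -0.4856] rows>= 5.7
shift [0.8449, -0.4004, -0.1592] turn [0.0, 0.0, -0.4874] rows>= 5.7
shift [0.9333, -0.0559, -0.1592] turn [0.0, 0.0, -0.4874] rows>= 5.7
```

Emit:
play_rows(rows=[[[0.635,-0.686,-0.158],[0,0,-0.486]],[[0.635,-0.686,-0.158],[0,0,-0.486]],[[0.635,-0.686,-0.158],[0,0,-0.486]],[[0.635,-0.686,-0.158],[0,0,-0.486]],[[0.635,-0.686,-0.158],[0,0,-0.486]],[[0.635,-0.686,-0.158],[0,0,-0.486]]], claw=1)

```text
time: 0.75
tool_pos: [0.3524, -0.3907, 0.2714]
tcp_rot: [-2.89, -1.232, -0.002]
wrist_force: [-0.1, 0.1, 0.5]
width: 1.0
grip_force: 0.0
```

Emit:
play_rows(rows=[[[0.845,-0.4,-0.16],[0,0,-0.487]],[[0.845,-0.4,-0.16],[0,0,-0.487]],[[0.845,-0.4,-0.16],[0,0,-0.487]],[[0.845,-0.4,-0.16],[0,0,-0.487]],[[0.845,-0.4,-0.16],[0,0,-0.487]],[[0.845,-0.4,-0.16],[0,0,-0.487]]])

```text
time: 1.25
tool_pos: [0.4265, -0.1691, 0.3117]
tcp_rot: [2.602, 1.76, 0.003]
wrist_force: [0.3, -0.1, 0.1]
width: 1.0
grip_force: 0.0
```

Emit:
play_rows(rows=[[[0.933,-0.056,-0.16],[0,0,-0.487]],[[0.933,-0.056,-0.16],[0,0,-0.487]],[[0.933,-0.056,-0.16],[0,0,-0.487]],[[0.933,-0.056,-0.16],[0,0,-0.487]],[[0.933,-0.056,-0.16],[0,0,-0.487]],[[0.933,-0.056,-0.16],[0,0,-0.487]],[[0.933,-0.056,-0.16],[0,0,-0.487]],[[0.933,-0.056,-0.16],[0,0,-0.487]]])

```text
time: 1.92
tool_pos: [0.5003, 0.0509, 0.3509]
tcp_rot: [2.218, 2.225, -0.0]
wrist_force: [0.7, -0.6, 0.1]
width: 1.001
grip_force: 0.0
```

```bash
python3 - <<'E'
from h import *
s=bot.read_state(); print(s["time"],s["tool_pos"],s["tcp_rot"],s["joint_vel"].round(3),s["wrist_force"])
grab("wrist","pics/w1")
E
```

```text
1.9167 [0.50032676 0.05094472 0.35089258] [ 2.21767703e+00  2.22482524e+00 -2.51269801e-04] [-0.045 -0.01   0.024 -0.013  0.005 -0.007] [ 0.68069435 -0.56352555  0.07902211]
```

View pics/w1.png

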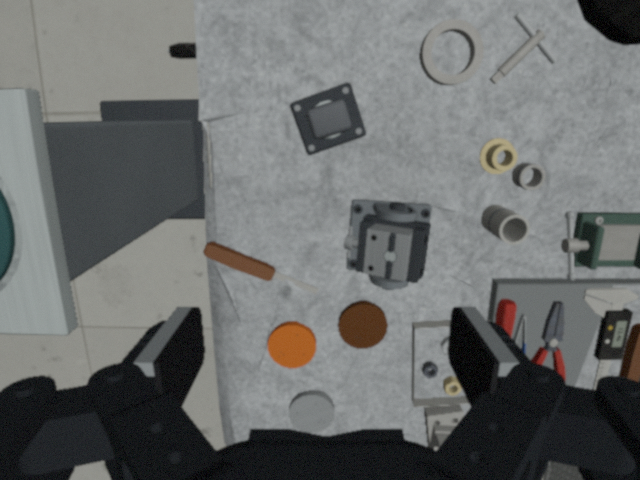

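The wrist view shows the probe body's top at about (330,118) on its foot (corners 291,102 / 349,84 / 366,131 / 309,153). The insert's spot is at about (390,256), the grey disc at (312,410) and the scraper at (240,262). I'll zoom in to read the edges.

```bash
python3 - <<'E'
from h import *
w=load("pics/w1"); s=load("pics/side1")
o=np.zeros((600,800,3),np.uint8)
a=cv2.resize(w["image"][80:160,285:371],None,fx=4.6,fy=4.6,interpolation=2); o[:a.shape[0],:a.shape[1]]=a
b=cv2.resize(s["image"][268:362,325:385],None,fx=6.3,fy=6.3,interpolation=2); o[:b.shape[0],410:410+b.shape[1]]=b
c=cv2.resize(w["image"][195:292,340:436],None,fx=2.4,fy=2.4,interpolation=2); o[368:600,:c.shape[1]]=c[:232]
cv2.imwrite("pics/c2.png",o[:,:,::-1])
E
```

```text
(no output)
```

View pics/c2.png

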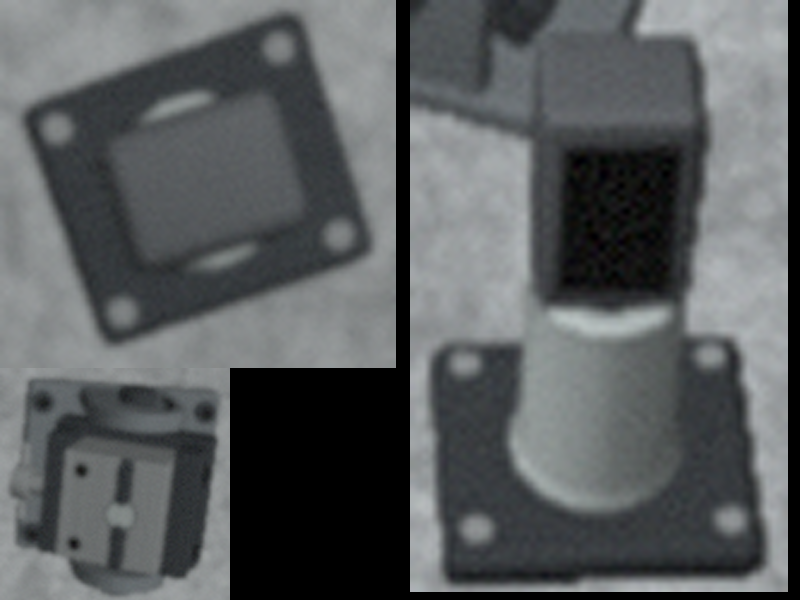

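The probe body is aligned with the foot. Its narrow side runs roughly along world y and the long side sits about 17° from world x. I'll take three closer wrist views before grasping.

Emit:
play_rows(rows=[[[-0.28,0.24,0.6],[0,0,0]],[[-0.28,0.24,0.6],[0,0,0]],[[-0.28,0.24,0.6],[0,0,0]],[[-0.28,0.24,0.6],[0,0,0]],[[-0.28,0.24,0.6],[0,0,0]],[[-0.28,0.24,0.6],[0,0,0]],[[-0.28,0.24,0.6],[0,0,0]],[[-0.28,0.24,0.6],[0,0,0]]])

```text
time: 2.63
tool_pos: [0.5609, -0.0206, 0.2033]
tcp_rot: [2.221, 2.219, 0.004]
wrist_force: [-0.2, -0.5, 0.3]
width: 0.997
grip_force: 0.0
```

```bash
python3 -c "
from h import *
print(grab('wrist','pics/wA')['T'][:3,3],np.abs(bot.read_state()['joint_vel']).max())"
```

```text
[0.55968833 0.04930781 0.34509222] 0.00883222312340859
```

Emit:
play_rows(rows=[[[0,-0.4,-0.08],[0,0,0]],[[0,-0.4,-0.08],[0,0,0]],[[0,-0.4,-0.08],[0,0,0]],[[0,-0.4,-0.08],[0,0,0]],[[0,-0.4,-0.08],[0,0,0]],[[0,-0.4,-0.08],[0,0,0]]])

```text
time: 3.18
tool_pos: [0.4615, -0.0201, 0.2229]
tcp_rot: [2.219, 2.219, 0.005]
wrist_force: [0.1, -1.0, 0.8]
width: 1.002
grip_force: 0.0
```

```bash
python3 -c "
from h import *
print(grab('wrist','pics/wB')['T'][:3,3],np.abs(bot.read_state()['joint_vel']).max())"
```

```text
[0.4599997  0.04986706 0.36467893] 0.02108796949350975
```

Emit:
play_rows(rows=[[[0.48,0.16,-0.12],[0,0,0]],[[0.48,0.16,-0.12],[0,0,0]],[[0.48,0.16,-0.12],[0,0,0]],[[0.48,0.16,-0.12],[0,0,0]],[[0.48,0.16,-0.12],[0,0,0]],[[0.48,0.16,-0.12],[0,0,0]],[[0.48,0.16,-0.12],[0,0,0]]])

```text
time: 3.82
tool_pos: [0.4998, 0.0988, 0.2499]
tcp_rot: [-2.222, -2.22, 0.003]
wrist_force: [0.2, -0.2, -0.3]
width: 1.003
grip_force: 0.0
```

```bash
python3 -c "
from h import *
print(grab('wrist','pics/wC')['T'][:3,3],np.abs(bot.read_state()['joint_vel']).max())
A,B,C=[load('pics/w'+k)['image'] for k in 'ABC']
def g(im,u,v,w,h,f): return cv2.resize(im[v:v+h,u:u+w],None,fx=f,fy=f,interpolation=2)
for k in 'ABC':
    c=load('pics/w'+k); print(k,proj(c,[.556,-.02,.08]),proj(c,[.5,.11,.136]))
o=np.hstack([cv2.resize(x,(400,300)) for x in (A,B)]); o2=np.hstack([cv2.resize(C,(400,300)),np.zeros((300,400,3),np.uint8)])
cv2.imwrite('pics/c3.png',np.vstack([o,o2])[:,:,::-1])"
```

```text
[0.49925579 0.16885324 0.39172311] 0.009123515385357465
A [319.32637581 228.49420693] [192.87960398 -16.80469476]
B [460.02986578 221.93295704] [404.17289755  -4.5810025 ]
C [393.90669784 350.7446483 ] [328.03506688 215.78348465]
```

View pics/c3.png

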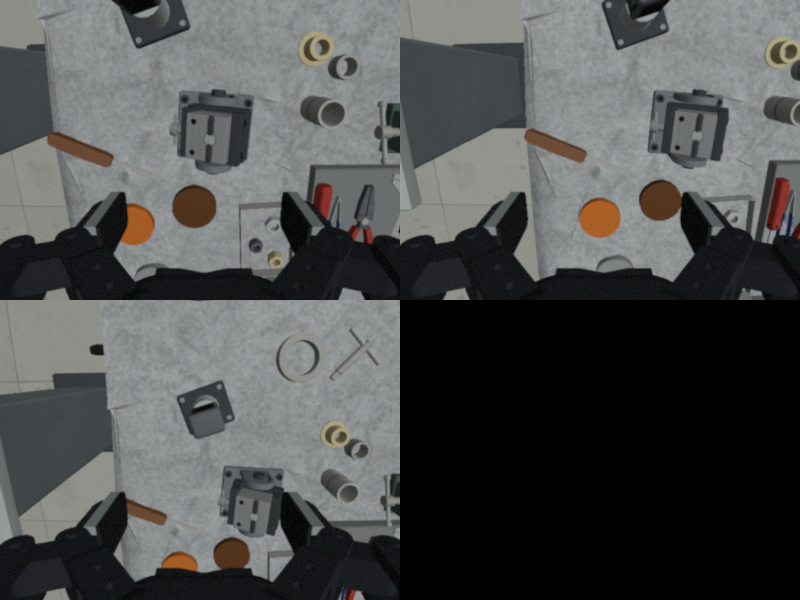

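The picture shows A with the vice at (2×) about (420,270), B with the vice at about (980-800=580→ full image 460-590,200-330), and C with the probe in full at (330,215). I'll crop these for features.

```bash
python3 -c "
from h import *
A,B,C=[load('pics/w'+k)['image'] for k in 'ABC']
def g(im,u,v,w,h,f): return cv2.resize(im[v:v+h,u:u+w],None,fx=f,fy=f,interpolation=2)
o=np.zeros((600,800,3),np.uint8)
for im,(u,v,w,h,f,x,y) in ((A,(278,152,124,108,3.2,0,0)),(B,(400,152,124,108,3.2,400,0)),(C,(278,120,100,80,3,0,350)),(C,(352,260,100,80,3,400,350))):
    t=g(im,u,v,w,h,f); o[y:y+t.shape[0],x:x+t.shape[1]]=t
cv2.imwrite('pics/c4.png',o[:,:,::-1])"
```

```text
(no output)
```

View pics/c4.png

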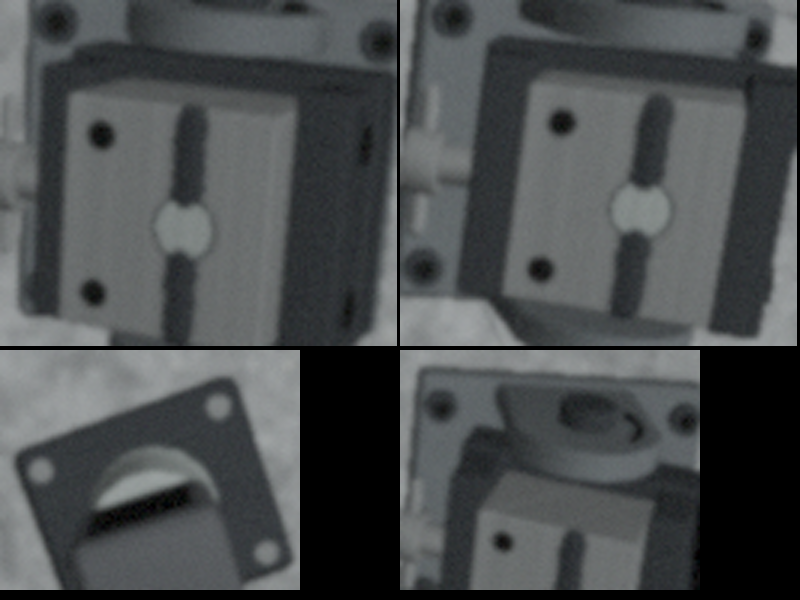

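```bash
cat > m.py <<'E'
from h import *
A,B,C,S,Tp=[load('pics/'+k) for k in ('wA','wB','wC','side1','top1')]
def blob(c,u,v,r,dark):
    g=cv2.cvtColor(c['image'],cv2.COLOR_RGB2GRAY).astype(float); u0,v0=int(round(u)),int(round(v))
    p=g[v0-r:v0+r+1,u0-r:u0+r+1]; w=np.clip((np.median(p)-8-p) if dark else (p-np.median(p)-12),0,40)
    yy,xx=np.mgrid[-r:r+1,-r:r+1]; return np.array([u0+(w*xx).sum()/w.sum(),v0+(w*yy).sum()/w.sum()])
a=lambda x,y:(x/3.2+278-.34,y/3.2+152-.34); b=lambda x,y:((x-400)/3.2+400-.34,y/3.2+152-.34)
P={}
for n,pa,pb,r in [('h1',a(101,136),b(562,122),7),('h2',a(93,293),b(540,270),7),('spot',a(183,229),b(640,210),0),('be',a(192,105),b(656,96),0),('TL',a(70,92),b(530,78),0),('TR',a(297,98),b(745,90),0)]:
    if r: pa,pb=blob(A,*pa,r,1),blob(B,*pb,r,1)
    P[n],res=tri((A,pa),(B,pb)); print(n,P[n].round(4),np.round(res,4))
sp,res=tri((A,a(183,229)),(B,b(640,210)),(S,(338.1,230.7)),(Tp,(302.7,247.3))); print('spot4',sp.round(4),np.round(res,4))
X=np.array(list(P.values())); c=X.mean(0); U,s,V=np.linalg.svd(X-c); n=V[2]*np.sign(V[2][2])
print('n',n.round(3),'tilt',np.degrees(np.arccos(n[2])).round(1),'az',np.degrees(np.arctan2(n[1],n[0])).round(1),'off',((X-c)@n).round(4))
E
python3 m.py; python3 - <<'E'
from m import *
print('--probe')
# body top centre
w1=load('pics/w1')
print(tri((w1,(330.7,118.7)),(S,(357.9,281.2))), onz(w1,(330.7,118.7),.136),onz(S,(357.9,281.2),.136))
f=lambda x,y:(x/4.6+285,y/4.6+80)
Q=np.array([onz(w1,f(*q),.014) for q in [(28,110),(292,14),(370,250),(108,343)]]); print(Q.mean(0),Q.round(4))
for i,j in((0,1),(3,2),(0,3),(1,2)): d=Q[j]-Q[i]; print(np.linalg.norm(d).round(4),np.degrees(np.arctan2(d[1],d[0])).round(1))
g=lambda x,y:(x/3+278,(y-350)/3+120)
print('C screws',[onz(C,g(*q),.014)[:2].round(4) for q in [(41,471),(218,405),(266,553)]])
Q=np.array([onz(w1,f(*q),.136) for q in [(110,148),(272,93),(304,212),(147,265)]]); print('body',Q.mean(0))
for i,j in((0,1),(3,2),(0,3),(1,2)): d=Q[j]-Q[i]; print(np.linalg.norm(d).round(4),np.degrees(np.arctan2(d[1],d[0])).round(1))
# ref by mask in top, side
for c,(u,v) in ((Tp,(437,288)),(S,(419,180)),(w1,(312,410))):
    g=cv2.cvtColor(c['image'],cv2.COLOR_RGB2GRAY); h=cv2.GaussianBlur(g,(5,5),0)
    m=(np.abs(h.astype(int)-int(np.median(h[v-4:v+5,u-4:u+5])))<9).astype(np.uint8); m=cv2.morphologyEx(m,cv2.MORPH_OPEN,np.ones((5,5)))
    k,l,st,ce=cv2.connectedComponentsWithStats(m); i=l[v,u]; print('ref',st[i],ce[i],onz(c,ce[i],.016).round(4))
E
```

```text
h1 [0.5494 0.0016 0.0726] [0. 0.]
h2 [ 0.5472 -0.0323  0.0725] [0. 0.]
spot [ 0.5662 -0.0165  0.08  ] [0.0001 0.0001]
be [0.5679 0.0085 0.0783] [0.0002 0.0002]
TL [0.5429 0.0104 0.0681] [0.0004 0.0004]
TR [0.5894 0.0093 0.0739] [0.0002 0.0002]
spot4 [ 0.5668 -0.017   0.0795] [0.0007 0.0005 0.0001 0.0011]
n [-0.165  0.101  0.981] tilt 11.2 az 148.7 off [ 0.0007 -0.0025  0.0034  0.0039 -0.0017 -0.0038]
h1 [0.5494 0.0016 0.0726] [0. 0.]
h2 [ 0.5472 -0.0323  0.0725] [0. 0.]
spot [ 0.5662 -0.0165  0.08  ] [0.0001 0.0001]
be [0.5679 0.0085 0.0783] [0.0002 0.0002]
TL [0.5429 0.0104 0.0681] [0.0004 0.0004]
TR [0.5894 0.0093 0.0739] [0.0002 0.0002]
spot4 [ 0.5668 -0.017   0.0795] [0.0007 0.0005 0.0001 0.0011]
n [-0.165  0.101  0.981] tilt 11.2 az 148.7 off [ 0.0007 -0.0025  0.0034  0.0039 -0.0017 -0.0038]
--probe
(array([0.50300463, 0.121134  , 0.13203583]), [0.0001536242720716752, 0.00015362427207172075]) [0.50311275 0.12116029 0.136     ] [0.50212982 0.12467156 0.136     ]
[0.50180835 0.1205574  0.014     ] [[0.4608 0.1369 0.014 ]
 [0.5235 0.1589 0.014 ]
 [0.5433 0.1044 0.014 ]
 [0.4795 0.0819 0.014 ]]
0.0664 19.3
0.0677 19.4
0.0581 -71.3
0.058 -70.0
C screws [array([0.4678, 0.1329]), array([0.5203, 0.1521]), array([0.5355, 0.1082])]
body [0.50273729 0.1208287  0.136     ]
0.0304 18.3
0.0298 18.4
0.0215 -72.3
0.0214 -73.7
ref [421 272  34  33 833] [438.14165666 287.76830732] [ 0.4809 -0.2675  0.016 ]
ref [403 168  33  19 527] [418.90702087 176.86337761] [ 0.4815 -0.2674  0.016 ]
ref [ 289  396   45   37 1298] [311.15485362 413.7788906 ] [ 0.4799 -0.2657  0.016 ]
```

```bash
python3 - <<'E' 2>&1 | grep -v "^h\|^spot \|^be\|^T\|^n"
from m import *
sp=np.array([.5664,-.0167,.080]); yw=np.radians(-3.7); ex=np.array([np.cos(yw),np.sin(yw),0]); ey=np.array([-np.sin(yw),np.cos(yw),0])
f=lambda x,y:((x-400)/3.7+290-.36,y/3.7+205-.36)
def cast(c,uv,vy):
    o,d=ray(c,uv); t=(vy-(o-sp)@ey)/(d@ey); p=o+d*t-sp; return np.array([p@ex,p[2]])
s0=cast(S,f(578,95),0); print('-spot',s0)
for nm,q,vy in [('TL',(608,182),.025),('TR',(497,127),.025),('BL',(655,98),-.025),('BR',(557,40),-.025),('h1',(605,147),.018),('h2',(632,92),-.0158)]:
    print('-',nm,cast(S,f(*q),vy))
for c,q in ((A,a(183,229)),(B,b(640,210)),(S,f(578,95))): print('-onz80',onz(c,q,.08))
c2=lambda x,y:((x-400)/3+352-.33,(y-350)/3+260-.33)
h1a,h1b=blob(A,*a(101,136),7,1),blob(B,*b(562,122),7,1); h2a,h2b=blob(A,*a(93,293),7,1),blob(B,*b(540,270),7,1)
for nm,l in [('h1',[(A,h1a),(B,h1b),(C,c2(502,541)),(S,f(605,147))]),('h2',[(A,h2a),(B,h2b),(S,f(632,92))]),('TL',[(A,a(70,92)),(B,b(530,78)),(S,f(608,182)),(C,c2(480,511))]),('spot',[(A,a(183,229)),(B,b(640,210)),(S,f(578,95))]),('TR',[(B,b(745,92)),(S,f(497,127)),(C,c2(652,500))])]:
    p,r=tri(*l); d=p-sp; print('- ',nm,p.round(4),np.round(r,4),'vice',np.round([d@ex,d@ey,d[2]],4))
E
```

```text
spot4 [ 0.5668 -0.017   0.0795] [0.0007 0.0005 0.0001 0.0011]
-spot [0.00088255 0.00050179]
- TL [-0.02133734 -0.01832584]
- TR [ 0.02665576 -0.00409107]
- BL [-0.02473342 -0.01433442]
- BR [0.01910616 0.00396128]
- h1 [-0.0172179  -0.00641106]
- h2 [-0.01730869 -0.00543651]
-onz80 [ 0.56616932 -0.01646401  0.08      ]
-onz80 [ 0.56617659 -0.01662304  0.08      ]
-onz80 [ 0.56741555 -0.01728013  0.08      ]
-  h1 [0.5496 0.0018 0.0728] [0.0002 0.0003 0.0006 0.001 ] vice [-0.018   0.0174 -0.0072]
-  h2 [ 0.5475 -0.0319  0.0739] [0.0002 0.0006 0.0008] vice [-0.0179 -0.0164 -0.0061]
-  TL [0.5442 0.0095 0.0639] [0.0015 0.0007 0.0028 0.0023] vice [-0.0239  0.0247 -0.0161]
-  spot [ 0.5664 -0.0164  0.0807] [0.0003 0.0005 0.0008] vice [0.     0.0003 0.0007]
-  TR [0.5911 0.011  0.0757] [0.003  0.0043 0.0046] vice [ 0.0229  0.0292 -0.0043]
```

```bash
python3 - <<'E'
from h import *
a=np.radians(35); M=np.array([[0,1,0],[np.cos(a),0,-np.sin(a)],[-np.sin(a),0,-np.cos(a)]])
# columns tool x,y,z
M=np.column_stack([[0,np.cos(a),-np.sin(a)],[1,0,0],[0,-np.sin(a),-np.cos(a)]]); print(np.linalg.det(M))
s=bot.read_state(); m=cams.read_camera("wrist")["mount"]
look=M@m[:3,2]; cam=np.array([.566,-.0165,.075])-.27*look; tcp=cam-M@m[:3,3]; print(look,cam,tcp)
plan([(tcp,M)])
E
```

```text
1.0
[-6.06600102e-04 -7.77868013e-01 -6.28427392e-01] [0.56616378 0.19352436 0.2446754 ] [0.56698954 0.05487311 0.16860859]
shift [-0.1733, 0.2701, 0.3255] turn [-0.0024, -0.7771, -0.0017] rows>= 4.9
```

Emit:
play_rows(rows=[[[-0.173,0.27,0.1],[0,-0.777,0]],[[-0.173,0.27,0.2],[0,-0.777,0]],[[-0.173,0.27,0.325],[0,-0.777,0]],[[-0.173,0.27,0.325],[0,-0.777,0]],[[-0.173,0.27,0.325],[0,-0.777,0]],[[-0.173,0.27,0.325],[0,-0.777,0]],[[-0.173,0.27,0.325],[0,-0.777,0]],[[-0.173,0.27,0.325],[0,-0.777,0]]])

```text
time: 4.58
tool_pos: [0.5678, 0.0556, 0.1699]
tcp_rot: [1.875, 1.873, -0.588]
wrist_force: [-0.9, 0.4, -0.1]
width: 0.999
grip_force: 0.0
```

```bash
python3 -c "
from h import *
c=grab('wrist','pics/wD'); print(c['T'][:3,3],np.abs(bot.read_state()['joint_vel']).max())
u,v=proj(c,[.566,-.0165,.08]); print(u,v)
u,v=int(u),int(v); o=cv2.resize(c['image'][v-80:v+90,u-110:u+110],None,fx=3.5,fy=3.5,interpolation=2); print(u-110,v-80)
cv2.imwrite('pics/c5.png',o[:,:,::-1])"
```

```text
[0.56711647 0.19444258 0.24597634] 0.015628709534923395
324.83156439829344 245.19754563106142
214 165
```

View pics/c5.png

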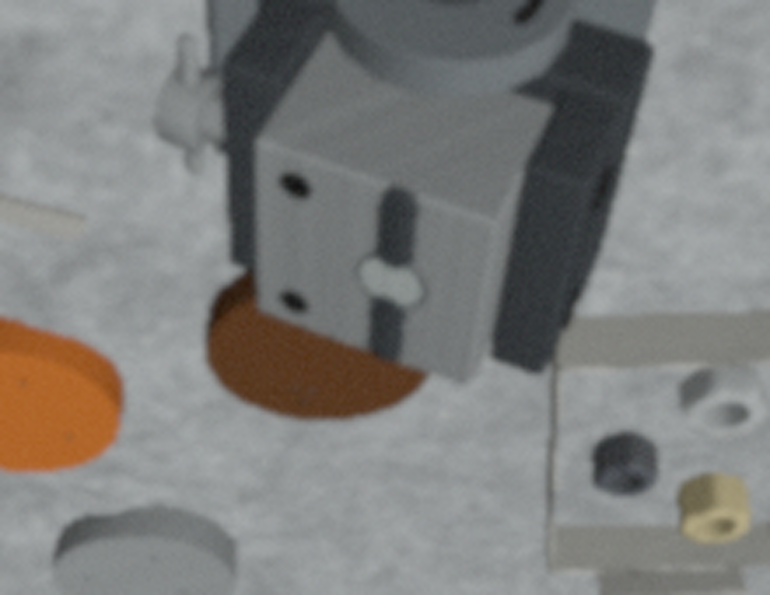

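View D shows the insert's top face with corners at crop px (258,140), (492,215), (468,378) and (258,308), and the spot at (391,281). I'll cast these onto the vice-y planes to get the tilt.

```bash
python3 - <<'E' 2>&1 | grep -v "^h\|^spot \|^be\|^T\|^n"
from m import *
D=load('pics/wD')
d=lambda x,y:(x/3.5+214-.36,y/3.5+165-.36)
d2={'TL':(258,140),'TR':(492,215),'BR':(468,378),'BL':(258,308),'spot':(391,281),'h1':(294,185),'h2':(292,301)}
ba,bb=lambda k,x,y:blob(A,*a(x,y),k,1),lambda k,x,y:blob(B,*b(x,y),k,1)
sp,r=tri((A,a(183,229)),(B,b(640,210)),(D,d(391,281))); print('-spot',sp.round(4),np.round(r,4))
h1,r1=tri((A,ba(7,101,136)),(B,bb(7,562,122)),(D,d(294,185))); h2,r2=tri((A,ba(7,93,293)),(B,bb(7,540,270)),(D,d(292,301)))
TL,r3=tri((A,a(70,92)),(B,b(530,78)),(D,d(258,140))); BL,r4=tri((B,b(503,295)),(D,d(258,308)),(A,a(62,318)))
TR,r5=tri((B,b(741,92)),(D,d(492,215))); BR,r6=tri((B,b(708,327)),(D,d(468,378)))
for n,p,r in (('h1',h1,r1),('h2',h2,r2),('TL',TL,r3),('BL',BL,r4),('TR',TR,r5),('BR',BR,r6)): print('-',n,p.round(4),np.round(r,4))
e=(h1-h2)[:2]; e2=(TL-BL)[:2]; print('-yaws',np.degrees(np.arctan2(-e[0],e[1])),np.degrees(np.arctan2(-e2[0],e2[1])))
X=np.array([sp,h1,h2,TL,BL,TR,BR]); c=X.mean(0); V=np.linalg.svd(X-c)[2]; n=V[2]*np.sign(V[2][2]); print('-n',n.round(3),np.degrees(np.arccos(n[2])),np.degrees(np.arctan2(n[1],n[0])),((X-c)@n).round(4))
for ydeg in(-3,-4.5):
  yw=np.radians(ydeg); ex=np.array([np.cos(yw),np.sin(yw),0]); ey=np.array([-np.sin(yw),np.cos(yw),0])
  def cast(uv,vy):
    o,dd=ray(D,uv); t=(vy-(o-sp)@ey)/(dd@ey); p=o+dd*t-sp; return np.array([p@ex,p[2]])
  Q={k:cast(d(*d2[k]),vy) for k,vy in (('TL',.025),('TR',.025),('BL',-.025),('BR',-.025),('spot',0),('h1',(h1-sp)@ey),('h2',(h2-sp)@ey))}
  for i,j in (('TL','TR'),('BL','BR'),('h1','spot'),('h2','spot')): v=Q[j]-Q[i]; print('-',i,j,np.linalg.norm(v).round(4),np.degrees(np.arctan2(v[1],v[0])).round(1))
E
```

```text
spot4 [ 0.5668 -0.017   0.0795] [0.0007 0.0005 0.0001 0.0011]
-spot [ 0.5663 -0.0166  0.0797] [0.0001 0.0001 0.0001]
- h1 [0.5493 0.0016 0.0724] [0.     0.0001 0.0001]
- h2 [ 0.5471 -0.0323  0.0724] [0.0001 0.0001 0.0002]
- TL [0.5429 0.0105 0.0695] [0.0003 0.0006 0.0004]
- BL [ 0.5399 -0.0393  0.0688] [0.0003 0.0004 0.0004]
- TR [0.5831 0.0105 0.087 ] [0.0002 0.0002]
- BR [ 0.5819 -0.0421  0.0842] [0.0007 0.0007]
-yaws -3.660249323283473 -3.4139877445771134
-n [-0.37  -0.01   0.929] 21.705468122669284 -178.47812181949053 [ 0.0004 -0.0003  0.0008 -0.0008  0.0002  0.0006 -0.0009]
- TL TR 0.0433 21.1
- BL BR 0.0448 20.4
- h1 spot 0.0195 22.0
- h2 spot 0.02 21.7
- TL TR 0.0429 19.8
- BL BR 0.0445 19.4
- h1 spot 0.0199 21.5
- h2 spot 0.0196 22.2
```

Tilt is about 21.8°, vice yaw is about -3.5°, and the spot is at (0.566,-0.0166,0.080). Next is the grasp.

```bash
python3 - <<'E'
from h import *
plan([([.53,.09,.25],rot(55)),([.5022,.1207,.24],rot(18.8)),([.5022,.1207,.096],rot(18.8))])
E
```

```text
shift [-0.0679, -0.1521, -0.3398] turn [0.2377, 0.7492, 0.7503] rows>= 6.8
shift [0.0368, -0.1615, 0.04] turn [0.0, 0.0, 0.8044] rows>= 5.1
shift [0.0, 0.0, 0.576] turn [0.0, 0.0, 0.0] rows>= 3.5
```

Emit:
play_rows(rows=[[[-0.068,-0.152,-0.34],[0.238,0.749,0.75]],[[-0.068,-0.152,-0.34],[0.238,0.749,0.75]],[[-0.068,-0.152,-0.34],[0.238,0.749,0.75]],[[-0.068,-0.152,-0.34],[0.238,0.749,0.75]],[[-0.068,-0.152,-0.34],[0.238,0.749,0.75]],[[-0.068,-0.152,-0.34],[0.238,0.749,0.75]],[[-0.068,-0.152,-0.34],[0.238,0.749,0.75]],[[-0.068,-0.152,-0.34],[0.238,0.749,0.75]],[[-0.068,-0.152,-0.34],[0.238,0.749,0.75]]])

```text
time: 5.38
tool_pos: [0.5299, 0.0888, 0.2511]
tcp_rot: [2.785, 1.448, 0.0]
wrist_force: [0.1, 0.4, -0.4]
width: 1.001
grip_force: 0.0
```

```bash
python3 - <<'E'
from h import *
plan([([.5022,.1207,.24],rot(18.8)),([.5022,.1207,.096],rot(18.8))])
E
```

```text
shift [0.041, -0.1643, 0.0437] turn [0.0039, 0.0002, 0.8032] rows>= 5.0
shift [0.0, 0.0, 0.576] turn [0.0, 0.0, 0.0] rows>= 3.5
```

Emit:
play_rows(rows=[[[0.041,-0.164,0.044],[0.002,0,0.803]],[[0.041,-0.164,0.044],[0.002,0,0.803]],[[0.041,-0.164,0.044],[0.002,0,0.803]],[[0.041,-0.164,0.044],[0.002,0,0.803]],[[0.041,-0.164,0.044],[0.002,0,0.803]],[[0.041,-0.164,0.044],[0.002,0,0.803]],[[0.041,-0.164,0.044],[0.002,0,0.803]],[[0.041,-0.164,0.044],[0.002,0,0.803]],[[0.041,-0.164,0.044],[0.002,0,0.803]]])

```text
time: 6.13
tool_pos: [0.5019, 0.123, 0.2381]
tcp_rot: [3.097, 0.522, -0.005]
wrist_force: [-0.3, -0.4, -0.3]
width: 1.004
grip_force: 0.0
```

```bash
python3 - <<'E'
from h import *
s=bot.read_state(); print(s["tool_pos"],R.from_rotvec(s["tcp_rot"]).as_matrix().round(4),s["wrist_force"],s["q"].round(3))
plan([([.5022,.1207,.096],rot(18.8))])
E
```

```text
[0.50194801 0.12302356 0.2380557 ] [[ 9.448e-01  3.276e-01 -2.800e-03]
 [ 3.276e-01 -9.448e-01 -1.300e-03]
 [-3.000e-03  3.000e-04 -1.000e+00]] [-0.30319354 -0.42028241 -0.3089771 ] [ 1.930e-01 -4.000e-02  1.927e+00 -1.000e-03  1.257e+00  1.430e+00]
shift [-0.0004, 0.009, 0.5682] turn [0.0004, 0.0039, 0.0072] rows>= 3.4
```

Emit:
play_rows(rows=[[[0,0.005,0.2],[0,0.004,0.007]],[[0,0.005,0.4],[0,0.004,0.007]],[[0,0.005,0.56],[0,0.004,0.007]],[[0,0.005,0.56],[0,0.004,0.007]],[[0,0.005,0.56],[0,0.004,0.007]],[[0,0.005,0.56],[0,0.004,0.007]]])

```text
time: 6.63
tool_pos: [0.5012, 0.1214, 0.0972]
tcp_rot: [3.1, 0.511, -0.004]
wrist_force: [0.3, -0.2, 0.9]
width: 0.999
grip_force: 0.0
```

```bash
python3 - <<'E'
from h import *
for i in range(4):
    s=bot.read_state(); print(s["tool_pos"].round(4),s["tcp_rot"].round(4),s["wrist_force"].round(2)); 
    if i<3: c=grab("wrist")
plan([([.5022,.1207,.096],rot(18.8))])
E
```

```text
[0.5012 0.1214 0.0972] [ 3.0997  0.5106 -0.0038] [ 0.34 -0.18  0.87]
[0.5028 0.1217 0.0989] [3.0998e+00 5.1030e-01 2.1000e-03] [1.05 0.05 0.88]
[0.5037 0.1219 0.1   ] [-3.0998 -0.5102 -0.0057] [-0.27 -0.35  0.39]
[0.5041 0.122  0.1005] [-3.0999 -0.5098 -0.0072] [0.08 0.47 0.14]
shift [-0.009, 0.0024, 0.0178] turn [0.0009, -0.0058, -0.0027] rows>= 0.1
```

Emit:
play_rows(rows=[[[-0.008,0.003,0.014],[0,0,0]],[[-0.008,0.003,0.014],[0,0,0]],[[-0.008,0.003,0.014],[0,0,0]],[[-0.008,0.003,0.014],[0,0,0]]])

```text
time: 7.12
tool_pos: [0.5005, 0.1203, 0.095]
tcp_rot: [-3.1, -0.509, -0.002]
wrist_force: [0.0, -0.1, 0.7]
width: 1.003
grip_force: 0.0
```

Emit:
play_rows(rows=[[[0,0,0],[0,0,0]],[[0,0,0],[0,0,0]],[[0,0,0],[0,0,0]],[[0,0,0],[0,0,0]],[[0,0,0],[0,0,0]],[[0,0,0],[0,0,0]],[[0,0,0],[0,0,0]],[[0,0,0],[0,0,0]],[[0,0,0],[0,0,0]],[[0,0,0],[0,0,0]],[[0,0,0],[0,0,0]],[[0,0,0],[0,0,0]]], claw=-1, newtons=60)

```text
time: 8.12
tool_pos: [0.5003, 0.1203, 0.0945]
tcp_rot: [-3.1, -0.509, -0.0]
wrist_force: [0.2, 0.6, 1.5]
width: 0.301
grip_force: 58.7
```

```bash
python3 - <<'E'
from h import *
s=bot.read_state(); print(s)
E
```

```text
{'time': 8.1167, 'q': array([1.87523365e-01, 9.07663079e-02, 2.07709571e+00, 2.97617663e-05,
       9.73500054e-01, 1.43272030e+00]), 'joint_vel': array([ 0.00144404, -0.00093633,  0.00098551,  0.00200762, -0.00081279,
        0.00209295]), 'joint_torque': array([-5.60975214e-02, -3.62263513e+01, -3.11419022e+01, -2.68696400e-02,
        1.92731404e-02, -8.11214068e-04]), 'tool_pos': array([0.50028919, 0.1202843 , 0.09450664]), 'tcp_rot': array([-3.10002688e+00, -5.09163240e-01, -3.61135030e-04]), 'wrist_force': array([0.20784387, 0.61634411, 1.50175089]), 'torque': array([ 0.00807542,  0.04709634, -0.02252989]), 'grip_force': 58.73515963554382, 'width': 0.30113814580660303}
```

The grip is good: 25.6 mm opening at 59 N. Lift.

Emit:
play_rows(rows=[[[0,0,-0.06],[0,0,0]],[[0,0,-0.14],[0,0,0]],[[0,0,-0.24],[0,0,0]],[[0,0,-0.36],[0,0,0]],[[0,0,-0.5],[0,0,0]],[[0,0,-0.64],[0,0,0]],[[0,0,-0.7],[0,0,0]],[[0,0,-0.7],[0,0,0]],[[0,0,-0.7],[0,0,0]],[[0,0,-0.7],[0,0,0]]])

```text
time: 8.95
tool_pos: [0.4989, 0.12, 0.267]
tcp_rot: [3.1, 0.509, -0.006]
wrist_force: [-1.1, -0.1, -2.1]
width: 0.296
grip_force: 59.0
```

```bash
python3 - <<'E'
from h import *
s=bot.read_state(); print(s["tool_pos"],s["wrist_force"],s["width"],s["grip_force"])
g=grab("side","pics/side2")
plan([([.491,-.075,.26],rot(18.8)),([.4805,-.267,.26],rot(18.8)),([.4805,-.267,.12],rot(18.8))])
E
```

```text
[0.49885872 0.11998055 0.26703777] [-1.09556947 -0.08947839 -2.11391682] 0.2961639700610573 58.96959185600281
shift [-0.2778, 0.729, 0.0267] turn [-0.0009, 0.0062, -0.0034] rows>= 4.7
shift [-0.2873, 0.7135, 0.0] turn [0.0, 0.0, 0.0] rows>= 4.6
shift [0.0, 0.0, 0.56] turn [0.0, 0.0, 0.0] rows>= 3.4
```

Emit:
play_rows(rows=[[[-0.07,0.18,0.0],[0,0,0]],[[-0.16,0.42,0.02],[0,0,0]],[[-0.25,0.66,0.026],[0,0,0]],[[-0.278,0.73,0.026],[0,0,0]],[[-0.278,0.73,0.026],[0,0,0]]])

```text
time: 9.42
tool_pos: [0.4907, -0.0775, 0.26]
tcp_rot: [-3.1, -0.508, 0.008]
wrist_force: [0.4, -0.0, -1.6]
width: 0.3
grip_force: 59.6
```

Emit:
play_rows(rows=[[[-0.07,0.18,0.0],[0,0,0]],[[-0.16,0.4,0],[0,0,0]],[[-0.25,0.62,0],[0,0,0]],[[-0.287,0.713,0],[0,0,0]],[[-0.287,0.713,0],[0,0,0]],[[-0.287,0.713,0],[0,0,0]],[[-0.287,0.713,0.1],[0,0,0]],[[-0.287,0.713,0.25],[0,0,0]],[[-0.287,0.713,0.4],[0,0,0]],[[-0.287,0.713,0.5],[0,0,0]],[[-0.287,0.713,0.54],[0,0,0]],[[-0.287,0.713,0.54],[0,0,0]],[[-0.287,0.713,0.54],[0,0,0]],[[-0.287,0.713,0.54],[0,0,0]]])

```text
time: 10.58
tool_pos: [0.4831, -0.2673, 0.1297]
tcp_rot: [3.098, 0.509, 0.003]
wrist_force: [0.7, 0.1, -1.4]
width: 0.293
grip_force: 59.7
```

```bash
python3 - <<'E'
from h import *
for i in range(2):
    s=bot.read_state(); print(s["time"],s["tool_pos"],s["tcp_rot"].round(4),s["wrist_force"],s["width"]); 
    c=grab("side","pics/side3") if i else grab("top","pics/top3")
print(proj(load("pics/side3"),[.4805,-.267,.05]),proj(load("pics/top3"),[.4805,-.267,.016]))
plan([([.4805,-.267,.0965],rot(18.8))])
w=grab("wrist","pics/w3")
o=np.zeros((500,800,3),np.uint8); S=load("pics/side3"); u,v=map(int,proj(S,[.48,-.267,.06]))
a=cv2.resize(S["image"][v-45:v+45,u-40:u+40],None,fx=5.5,fy=5.5,interpolation=2); o[:495,:440]=a
b=cv2.resize(w["image"],(352,264)); o[:264,445:797]=b
T=load("pics/top3"); b=cv2.resize(T["image"][250:320,400:490],None,fx=3.3,fy=3.3); o[266:266+b.shape[0],445:445+b.shape[1]]=b
cv2.imwrite("pics/c6.png",o[:,:,::-1]); print(u,v)
E
```

```text
10.5833 [ 0.48307993 -0.26725717  0.12965051] [3.0982 0.5093 0.0034] [ 0.7267444   0.09998452 -1.36310811] 0.2930786753475464
10.6333 [ 0.48342655 -0.26755453  0.13027078] [3.0974 0.5091 0.0048] [ 0.67426485  0.09539572 -1.52875579] 0.29458936183846524
[421.59531705 162.14135144] [437.89401191 287.98880066]
shift [-0.0107, -0.0066, 0.1356] turn [0.0043, -0.0036, -0.0031] rows>= 0.8
422 157
```

View pics/c6.png

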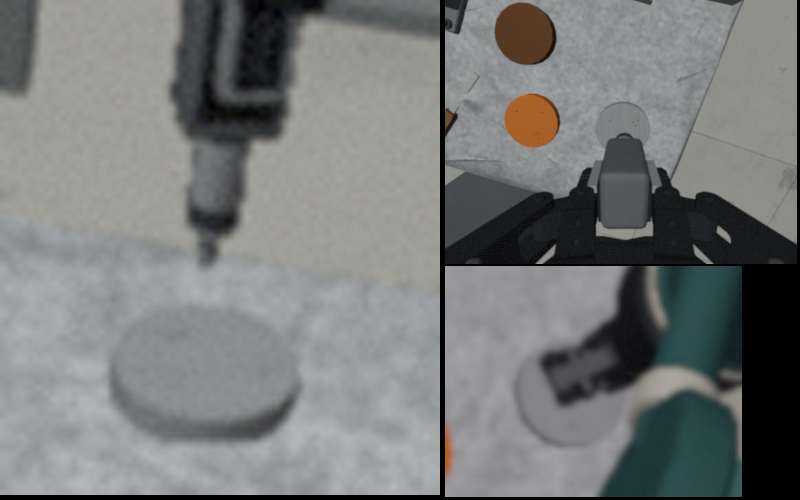

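The probe hangs upright over the disc. In the side crop the plunger tip is at (208,262) and the block's top centre at (205,345). I'll descend in small steps.

Emit:
play_rows(rows=[[[-0.01,-0.006,0.03],[0,0,0]],[[-0.01,-0.006,0.06],[0,0,0]],[[-0.01,-0.006,0.09],[0,0,0]],[[-0.01,-0.006,0.11],[0,0,0]],[[-0.01,-0.006,0.11],[0,0,0]],[[-0.01,-0.006,0.11],[0,0,0]],[[-0.01,-0.006,0.11],[0,0,0]]])

```text
time: 11.32
tool_pos: [0.4789, -0.2662, 0.1002]
tcp_rot: [-3.1, -0.509, 0.0]
wrist_force: [0.8, 0.2, -1.5]
width: 0.299
grip_force: 59.7
```

Emit:
play_rows(rows=[[[0,0,0.008],[0,0,0]],[[0,0,0.016],[0,0,0]],[[0,0,0.024],[0,0,0]],[[0,0,0.024],[0,0,0]],[[0,0,0.024],[0,0,0]]])

```text
time: 11.73
tool_pos: [0.4788, -0.266, 0.0943]
tcp_rot: [-3.1, -0.509, 0.0]
wrist_force: [-0.5, 0.5, -1.2]
width: 0.296
grip_force: 59.7
```

Emit:
play_rows(rows=[[[0,0,0.008],[0,0,0]],[[0,0,0.016],[0,0,0]],[[0,0,0.016],[0,0,0]],[[0,0,0.016],[0,0,0]]])

```text
time: 12.07
tool_pos: [0.4792, -0.2663, 0.0908]
tcp_rot: [3.1, 0.509, 0.001]
wrist_force: [-0.2, 0.4, 0.2]
width: 0.296
grip_force: 60.1
```

Emit:
play_rows(rows=[[[0,0,0.006],[0,0,0]],[[0,0,0.012],[0,0,0]],[[0,0,0.014],[0,0,0]],[[0,0,0.014],[0,0,0]],[[0,0,0.014],[0,0,0]]])

```text
time: 12.48
tool_pos: [0.4792, -0.2663, 0.0873]
tcp_rot: [3.1, 0.509, 0.001]
wrist_force: [-0.4, -0.2, 2.5]
width: 0.292
grip_force: 60.3
```

```bash
python3 - <<'E'
from h import *
F=[]
for i in range(6):
    s=bot.read_state(); F.append(np.r_[s["tool_pos"],s["wrist_force"]]); grab("side","pics/side4")
print(np.round(F,4),np.mean(F,0).round(4),s["time"])
E
```

```text
[[ 4.7920e-01 -2.6630e-01  8.7300e-02 -3.5600e-01 -1.9910e-01  2.5221e+00]
 [ 4.7920e-01 -2.6630e-01  8.7300e-02  2.1040e-01 -1.0070e-01  3.6445e+00]
 [ 4.7920e-01 -2.6630e-01  8.7200e-02 -2.0100e-01  6.3000e-03  3.8791e+00]
 [ 4.7920e-01 -2.6630e-01  8.7300e-02 -9.6480e-01  2.5000e-03  2.8869e+00]
 [ 4.7920e-01 -2.6630e-01  8.7200e-02  4.4800e-02  2.7300e-02  3.5947e+00]
 [ 4.7920e-01 -2.6630e-01  8.7200e-02 -2.2700e-02  3.3510e-01  2.6076e+00]] [ 0.4792 -0.2663  0.0872 -0.2149  0.0119  3.1891] 12.7333
```

Emit:
play_rows(rows=[[[0,0,0.004],[0,0,0]],[[0,0,0.004],[0,0,0]],[[0,0,0.004],[0,0,0]],[[0,0,0.004],[0,0,0]],[[0,0,0.004],[0,0,0]],[[0,0,0.004],[0,0,0]],[[0,0,0.004],[0,0,0]],[[0,0,0.004],[0,0,0]],[[0,0,0.004],[0,0,0]],[[0,0,0.004],[0,0,0]],[[0,0,0.004],[0,0,0]],[[0,0,0.004],[0,0,0]]])

```text
time: 13.78
tool_pos: [0.4791, -0.2662, 0.086]
tcp_rot: [3.1, 0.509, 0.001]
wrist_force: [1.4, -1.7, 3.7]
width: 0.299
grip_force: 60.4
```

```bash
python3 - <<'E'
from h import *
F=[]
for i in range(8):
    s=bot.read_state(); F.append(np.r_[s["tool_pos"],s["wrist_force"]]); c=grab("side","pics/side4")
print(np.mean(F,0).round(4),s["time"],s["tcp_rot"])
u,v=map(int,proj(c,[.48,-.267,.035])); a=cv2.resize(c["image"][v-28:v+28,u-37:u+37],None,fx=10,fy=10,interpolation=2)
cv2.imwrite("pics/c7.png",a[:,:,::-1])
E
```

```text
[ 0.479  -0.2662  0.086   1.7084 -1.3258  4.1914] 14.1333 [3.09979686e+00 5.09026968e-01 4.27499787e-04]
```

View pics/c7.png

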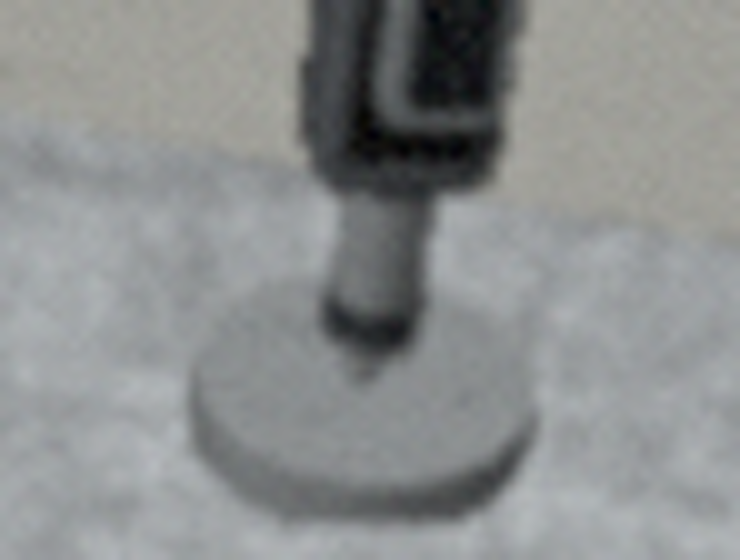

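At the block, Fz is 5.7 N above baseline, so the plunger is in about 6.1 mm. The picture shows the stem mouth and ring at (367,325) and the tip at (362,375), well inside the disc (190–538). The press has been held for over a second, so I'll lift and go to the weld.

Emit:
play_rows(rows=[[[0,0,-0.02],[0,0,0]],[[0,0,-0.05],[0,0,0]],[[0,0,-0.12],[0,0,0]],[[0,0,-0.25],[0,0,0]],[[0,0,-0.4],[0,0,0]],[[0,0,-0.55],[0,0,0]],[[0,0,-0.64],[0,0,0]],[[0,0,-0.64],[0,0,0]],[[0,0,-0.64],[0,0,0]],[[0,0,-0.64],[0,0,0]]])

```text
time: 15.02
tool_pos: [0.4772, -0.2651, 0.2438]
tcp_rot: [-3.097, -0.509, 0.005]
wrist_force: [-1.0, -1.0, -1.4]
width: 0.296
grip_force: 59.8
```

```bash
cat >> h.py <<'E'
t=np.radians(21.8); yv=np.radians(-3.5)
n=np.array([-np.sin(t)*np.cos(yv),-np.sin(t)*np.sin(yv),np.cos(t)])
def weldR(yaw=18.8):
    x=np.array([np.cos(np.radians(yaw)),np.sin(np.radians(yaw)),0]); x-=n*(x@n); x/=np.linalg.norm(x)
    return np.column_stack([x,np.cross(-n,x),-n])
def weldP(h,spot=(.5663,-.0166,.080),off=(.0019,0,.0762)):
    "TCP with the (unpressed) tip h above the spot"
    return np.array(spot)+n*h-weldR()@np.array(off)
E
python3 - <<'E'
from h import *
s=bot.read_state(); print(s["tool_pos"],s["wrist_force"],s["q"].round(2))
c=load("pics/side4"); u,v=map(int,proj(c,[.48,-.267,.035])); print("tip xy",onz(c,(u-37+36.2-.45,v-28+37.3-.45),.0165))
W=weldR(); print(n,weldP(0),weldP(.06))
M=rot(18.8); p0=s["tool_pos"]; e=weldP(.06); mid=(np.array(p0)+e)/2; mid[2]=.26
Rm=M@R.from_rotvec(R.from_matrix(M.T@W).as_rotvec()*.5).as_matrix()
plan([(mid,Rm),(e,W)])
E
```

```text
[ 0.47723471 -0.26506627  0.24377792] [-1.00256085 -1.00481267 -1.354305  ] [-0.55  0.01  1.86  0.    1.27  0.69]
tip xy [ 0.48175131 -0.2666502   0.0165    ]
[-0.37067516  0.02267146  0.92848583] [ 0.53639699 -0.01554019  0.15010518] [ 0.51415648 -0.01417991  0.20581433]
shift [0.2303, -0.452, -0.0639] turn [-0.0992, 0.2267, -0.0204] rows>= 3.1
shift [0.1993, -0.4647, 0.2203] turn [-0.0949, 0.2229, -0.0168] rows>= 3.3
```

Emit:
play_rows(rows=[[[0.06,-0.12,-0.03],[-0.03,0.06,0]],[[0.14,-0.28,-0.06],[-0.06,0.14,-0.01]],[[0.23,-0.452,-0.064],[-0.099,0.227,-0.02]],[[0.23,-0.452,-0.064],[-0.099,0.227,-0.02]],[[0.23,-0.452,-0.064],[-0.099,0.227,-0.02]],[[0.23,-0.452,-0.064],[-0.099,0.227,-0.02]]])

```text
time: 15.52
tool_pos: [0.4956, -0.1397, 0.2593]
tcp_rot: [3.037, 0.526, 0.285]
wrist_force: [-0.3, 0.3, -1.7]
width: 0.297
grip_force: 60.2
```

```bash
python3 - <<'E'
from h import *
s=bot.read_state(); print(s["tool_pos"],s["wrist_force"])
plan([(weldP(.05),weldR())])
E
```

```text
[ 0.49563391 -0.13965749  0.25933914] [-0.32253962  0.28274298 -1.65818451]
shift [0.2081, -0.4614, 0.2565] turn [-0.0942, 0.2238, -0.0142] rows>= 3.4
```

Emit:
play_rows(rows=[[[0.05,-0.12,0.03],[-0.02,0.05,0]],[[0.12,-0.27,0.1],[-0.06,0.13,-0.01]],[[0.19,-0.42,0.2],[-0.09,0.21,-0.014]],[[0.208,-0.461,0.256],[-0.094,0.224,-0.014]],[[0.208,-0.461,0.256],[-0.094,0.224,-0.014]],[[0.208,-0.461,0.256],[-0.094,0.224,-0.014]],[[0.208,-0.461,0.256],[-0.094,0.224,-0.014]],[[0.208,-0.461,0.256],[-0.094,0.224,-0.014]],[[0.208,-0.461,0.256],[-0.094,0.224,-0.014]],[[0.208,-0.461,0.256],[-0.094,0.224,-0.014]]])

```text
time: 16.35
tool_pos: [0.5209, -0.0168, 0.2005]
tcp_rot: [2.95, 0.523, 0.57]
wrist_force: [-0.8, -0.5, -2.3]
width: 0.296
grip_force: 60.5
```

```bash
python3 - <<'E'
from h import *
for i in range(4):
    s=bot.read_state(); print(s["tool_pos"].round(4),s["wrist_force"].round(2),s["joint_vel"].max().round(3)); grab("side")
plan([(weldP(.012),weldR())])
E
```

```text
[ 0.5209 -0.0168  0.2005] [-0.85 -0.54 -2.27] 0.01
[ 0.5207 -0.0166  0.2003] [ 0.68 -0.66 -1.46] 0.009
[ 0.5205 -0.0164  0.2   ] [-0.36 -0.1  -1.35] 0.008
[ 0.5203 -0.0163  0.1998] [ 0.36 -0.15 -1.77] 0.008
shift [-0.0107, -0.0117, 0.1599] turn [0.0044, -0.0054, -0.0032] rows>= 1.0
```

Emit:
play_rows(rows=[[[-0.005,-0.005,0.04],[0,0,0]],[[-0.005,-0.005,0.09],[0,0,0]],[[-0.005,-0.005,0.14],[0,0,0]],[[-0.005,-0.005,0.16],[0,0,0]],[[-0.005,-0.005,0.16],[0,0,0]],[[-0.005,-0.005,0.16],[0,0,0]],[[-0.005,-0.005,0.16],[0,0,0]],[[-0.005,-0.005,0.16],[0,0,0]],[[-0.005,-0.005,0.16],[0,0,0]],[[-0.005,-0.005,0.16],[0,0,0]],[[-0.005,-0.005,0.16],[0,0,0]],[[-0.005,-0.005,0.16],[0,0,0]]])

```text
time: 17.55
tool_pos: [0.5336, -0.0158, 0.1618]
tcp_rot: [2.95, 0.526, 0.568]
wrist_force: [0.5, -1.1, -1.8]
width: 0.295
grip_force: 60.5
```

```bash
python3 - <<'E'
from h import *
F=[]
for i in range(3):
    s=bot.read_state(); F.append(s["wrist_force"]); print(s["tool_pos"].round(4),s["tcp_rot"].round(4),s["joint_vel"].max().round(3)); c=grab("side","pics/side5")
print(np.mean(F,0))
plan([(weldP(.003),weldR())])
tp=np.array(s["tool_pos"])+R.from_rotvec(s["tcp_rot"]).as_matrix()@[.0019,0,.0762]
print("tip",tp,"expected px tip",proj(c,tp),"spot",proj(c,[.5663,-.0166,.08]))
T=grab("top","pics/top5")
u,v=map(int,proj(c,tp)); print(u,v)
a=cv2.resize(c["image"][v-35:v+25,u-35:u+35],None,fx=8,fy=8,interpolation=2)
ut,vt=map(int,proj(T,tp)); b=cv2.resize(T["image"][vt-40:vt+35,ut-29:ut+29],None,fx=4,fy=4,interpolation=2)
o=np.zeros((480,800,3),np.uint8); o[:480,:560]=a; o[:300,565:565+b.shape[1]]=b; cv2.imwrite("pics/c8.png",o[:,:,::-1])
E
```

```text
[ 0.5336 -0.0158  0.1618] [2.9503 0.5259 0.5684] 0.001
[ 0.5335 -0.0158  0.1617] [2.9504 0.526  0.5682] 0.003
[ 0.5335 -0.0159  0.1617] [2.9505 0.5259 0.568 ] 0.001
[ 0.22830003 -0.48391583 -1.93870975]
shift [-0.0051, -0.0044, 0.035] turn [0.0038, -0.0051, -0.0023] rows>= 0.2
tip [ 0.56374203 -0.01703489  0.09171312] expected px tip [340.26638667 225.18603581] spot [338.33656545 230.7590525 ]
340 225
```

View pics/c8.png

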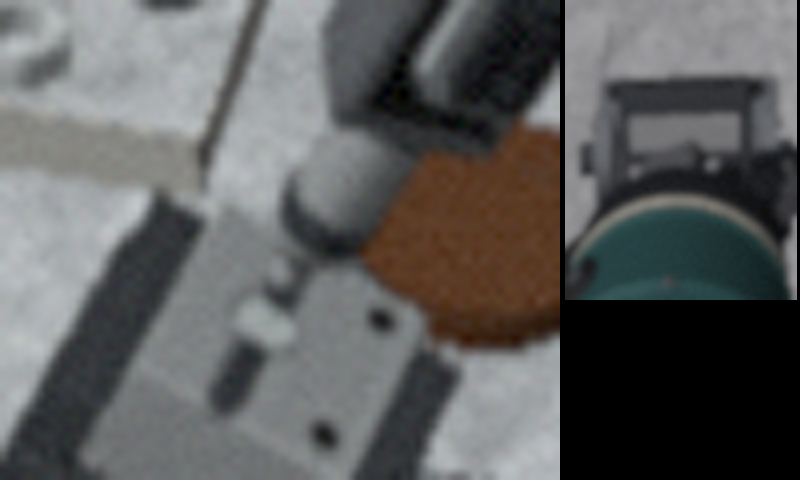

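In the side picture the tip (280,275) sits directly above the spot (265,322) along the face normal, within about 1 mm of the prediction. I'll approach and press.

Emit:
play_rows(rows=[[[-0.005,-0.004,0.008],[0.004,-0.005,-0.002]],[[-0.005,-0.004,0.018],[0.004,-0.005,-0.002]],[[-0.005,-0.004,0.028],[0.004,-0.005,-0.002]],[[-0.005,-0.004,0.034],[0.004,-0.005,-0.002]],[[-0.005,-0.004,0.034],[0.004,-0.005,-0.002]],[[-0.005,-0.004,0.034],[0.004,-0.005,-0.002]],[[-0.005,-0.004,0.034],[0.004,-0.005,-0.002]],[[-0.005,-0.004,0.034],[0.004,-0.005,-0.002]]])

```text
time: 18.42
tool_pos: [0.5353, -0.0155, 0.1532]
tcp_rot: [2.953, 0.529, 0.562]
wrist_force: [0.1, -0.2, -1.9]
width: 0.296
grip_force: 60.5
```

```bash
cat > f.py <<'E'
from h import *
import sys
F=[]
for i in range(int(sys.argv[1])):
    s=bot.read_state(); F.append(s["wrist_force"]); c=grab("side","pics/side6")
F=np.mean(F,0); M=R.from_rotvec(s["tcp_rot"]).as_matrix()
b=np.array([0,0,-1.6]); tp=np.array(s["tool_pos"])+M@[.0019,0,.0762]-np.array([.5663,-.0166,.08])
print(s["time"],s["tool_pos"].round(4),"F",F.round(2),"along n",((F-b)@n).round(2),"in tool",(M.T@(F-b)).round(2),"tip rel, tool axes mm",(M.T@tp*1000).round(2),"tilt err deg",np.degrees(np.arccos(-M[:,2]@n)).round(2))
plan([(weldP(-.006),weldR())])
E
python3 f.py 4
```

```text
18.5667 [ 0.5354 -0.0156  0.1533] F [-0.12  0.03 -2.  ] along n -0.33 in tool [-0.23 -0.13  0.33] tip rel, tool axes mm [ 0.19  0.15 -3.32] tilt err deg 0.02
shift [-0.0005, -0.0006, 0.0371] turn [-0.0001, -0.0002, -0.0003] rows>= 0.2
```

Emit:
play_rows(rows=[[[0,0,0.006],[0,0,0]],[[0,0,0.012],[0,0,0]],[[0,0,0.018],[0,0,0]],[[0,0,0.022],[0,0,0]],[[0,0,0.022],[0,0,0]],[[0,0,0.022],[0,0,0]],[[0,0,0.022],[0,0,0]]])

```text
time: 19.2
tool_pos: [0.5375, -0.0157, 0.1483]
tcp_rot: [2.953, 0.529, 0.562]
wrist_force: [-1.2, 0.5, 1.1]
width: 0.296
grip_force: 60.8
```

```bash
python3 f.py 6
```

```text
19.45 [ 0.5374 -0.0157  0.1482] F [-1.23 -0.17  1.34] along n 3.19 in tool [-0.13  0.21 -3.19] tip rel, tool axes mm [0.24 0.17 2.17] tilt err deg 0.02
shift [-0.0009, -0.0008, 0.0153] turn [-0.0, -0.0005, -0.0004] rows>= 0.1
```

Emit:
play_rows(rows=[[[0,0,0.004],[0,0,0]],[[0,0,0.008],[0,0,0]],[[0,0,0.012],[0,0,0]],[[0,0,0.013],[0,0,0]],[[0,0,0.013],[0,0,0]],[[0,0,0.013],[0,0,0]],[[0,0,0.013],[0,0,0]],[[0,0,0.013],[0,0,0]],[[0,0,0.013],[0,0,0]]])

```text
time: 20.25
tool_pos: [0.5386, -0.0158, 0.1451]
tcp_rot: [2.953, 0.529, 0.562]
wrist_force: [-2.8, -0.2, 2.8]
width: 0.301
grip_force: 61.0
```

```bash
python3 f.py 12
```

```text
20.8 [ 0.5386 -0.0158  0.1451] F [-1.46  0.02  3.29] along n 5.09 in tool [ 0.39  0.25 -5.09] tip rel, tool axes mm [0.15 0.15 5.5 ] tilt err deg 0.01
shift [-0.0006, -0.0006, 0.002] turn [-0.0001, -0.0003, -0.0003] rows>= 0.0
```

Emit:
play_rows(rows=[[[0,0,0.0024],[0,0,0]],[[0,0,0.0024],[0,0,0]],[[0,0,0.0024],[0,0,0]],[[0,0,0.0024],[0,0,0]],[[0,0,0.0024],[0,0,0]],[[0,0,0.0024],[0,0,0]],[[0,0,0.0024],[0,0,0]],[[0,0,0.0024],[0,0,0]],[[0,0,0.0024],[0,0,0]],[[0,0,0.0024],[0,0,0]],[[0,0,0.0024],[0,0,0]],[[0,0,0.0024],[0,0,0]]])

```text
time: 21.85
tool_pos: [0.5388, -0.0158, 0.1445]
tcp_rot: [2.953, 0.529, 0.562]
wrist_force: [-1.6, -0.3, 3.4]
width: 0.3
grip_force: 61.2
```

```bash
python3 f.py 16; python3 - <<'E'
from h import *
c=load("pics/side6"); u,v=map(int,proj(c,[.5663,-.0166,.08])); a=cv2.resize(c["image"][v-32:v+23,u-30:u+40],None,fx=10,fy=10,interpolation=2)
cv2.imwrite("pics/c9.png",a[:,:,::-1])
E
```

```text
22.6 [ 0.5387 -0.0157  0.1444] F [-1.05 -0.1   4.17] along n 5.74 in tool [ 1.01  0.62 -5.74] tip rel, tool axes mm [0.06 0.08 6.13] tilt err deg 0.01
shift [-0.0004, -0.0004, -0.0005] turn [-0.0002, -0.0002, -0.0004] rows>= 0.0
```

View pics/c9.png

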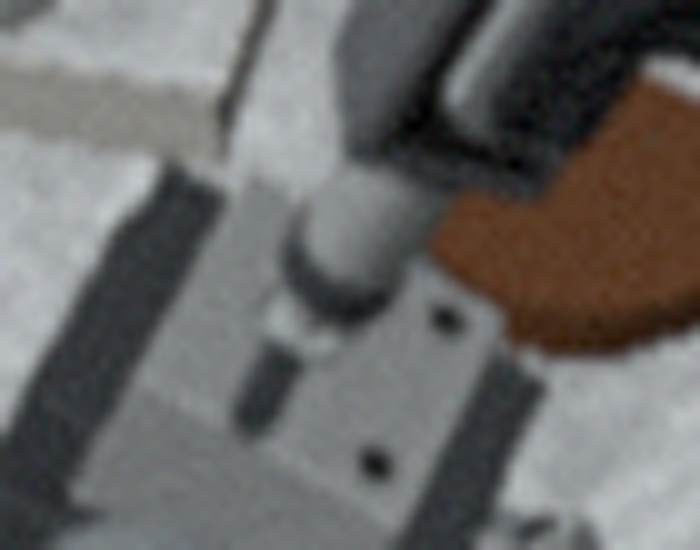

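The tip rests on the bright spot at about (300,330). The plunger is in about 6.1 mm by both force and geometry, and the tool is square to the face. I'm handing in.

```bash
python3 -c "
from workcell import bot
print(bot.finish_job())"
```

```text
the job is handed in; nothing more can be done
None
```

The probe was proved on the reference block (about 6 mm in, over a second), and the job was handed in with it still gripped, square to the insert and pressing about 5.7 N (about 6.1 mm) on the weld spot; no verdict came back.

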